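# Zero and set the click dial of a dosing unit, then charge it

## Task

Get the dosing unit ready: turn its black click dial anticlockwise all the way back to its zero stop, then set it exactly five clicks clockwise. Next charge the unit by pulling the blue plunger knob straight up to its stop, guide it back fully down without letting it snap back, and let go. Leave the bottles and the cup around the unit where they stand.

Things in the scene. Friction and masses are not known exactly. Their poses are not given: they have to be found in the camera images.
- doser: White dosing unit with grey top, fixed to the worktop: 100 mm (own x) by 230 mm (own y), 60 mm high; origin at the centre of its underside. Its front (own -x, with a bent steel nozzle 22 mm long) faces roughly to the robot. Dial on top at own y = +65 mm; plunger at own y = -65 mm; both at own x = 0. Dial scale: red zero mark 80 degrees anticlockwise of own +x, then 8 white marks clockwise, one a click.
- dial_grip (a point): On the upright axis of the black dial, 92 mm above the worktop, where to grip it. The dial is a disc 46 mm across (top 69 mm above the worktop) with a bar grip on it, 42 mm long, 14 mm thick, reaching up to 103 mm above the worktop, centred on the axis. The point turns with the dial: its x axis lies along the bar towards the end with the white pointer line; z is up.
- dial (a joint): Dial angle in rad, growing clockwise from above. 0 is the zero click (pointer at the red mark); the end stop is 0.04 beyond. A click is 20 degrees (0.349 rad): the fifth is at 1.745; 8 in all. The released dial is pulled to the middle of the nearest click; about 0.1 Nm turns it over. It starts 1 to 3 clicks from zero.
- plunger_grip (a point): Centre of the round blue plunger knob (28 mm across, 28 mm tall, ribbed, upright), 100 mm above the worktop when down; it then reaches from 86 to 114 mm above the worktop. Under it is a 10 mm steel rod in an aluminium collar whose top is 70 mm above the worktop. Moves with the plunger.
- plunger (a joint): Plunger height in m: 0 fully down (at rest), 0.025 pulled up to its stop. A spring pulls it down with 3 N when down and 8 N at the stop; let go when up, it snaps back at once at more than 0.4 m/s.
- stain_bottle_mid (a point): Centre of a loose amber bottle with black cap, 45 mm across and 90 mm high, standing behind the unit: leave alone.
- sample_cup_mid (a point): Centre of a loose clear specimen cup with red cap, 52 mm across and 64 mm high, standing behind the unit: leave alone.
- dropper_mid (a point): Centre of a loose small white dropper bottle, 27 mm across and 74 mm high, standing beside the dial end of the unit: leave alone.

How it is judged:
On the way, in this order (a step that is already met when the one before it is completed fails the run):
1. the dial has been turned back to its zero stop (value of joint dial below 0.12 rad), for 0.1 s.
2. the dial stands at the fifth click (value of joint dial between 1.625 and 1.865 rad), for 0.2 s.
3. the plunger is pulled up to its stop (all of step 2 and value of joint plunger above 0.0225 m), for 0.1 s.
At the end, for the whole second after the job is handed in: The dial rests in its fifth click from zero (within 0.12 rad of 1.745), the plunger is fully down again (within 2 mm), and the amber bottle, the red-capped cup and the dropper bottle stand within 20 mm of where they stood (all of step 2 and value of joint plunger below 0.002 m and velocity of joint dial between -0.05 and 0.05 rad/s and distance of each of stain_bottle_mid, sample_cup_mid, dropper_mid from where it was at the start of the episode below 0.02 m); the robot touches nothing.
It fails at once if the plunger snaps back (moves down faster than 0.4 m/s) (velocity of joint plunger below -0.4 m/s).
It fails at once if a bottle or the cup near the unit is shifted by more than 20 mm or tipped (distance of any of stain_bottle_mid, sample_cup_mid, dropper_mid from where it was at the start of the episode above 0.02 m or angle between any of stain_bottle_mid, sample_cup_mid, dropper_mid's own z axis and vertical above 0.35 rad).
It also fails if it takes over 51 s, if anything falls off the work surface, if the arm or the gripper's body presses on something with over 40 N, if the wrist force passes 120 N, or if a joint passes its speed limit or range.

## Robot

A 6-joint arm with a two-finger parallel gripper is mounted at the origin on a cart in front of the work surface, level with it; the furniture and walls round the work are solid. World frame = base frame: x ahead of the robot, y to its left, z up, the work surface at z = 0. Lengths are in m, angles in rad, forces in N, time in s.
With the tool pointing down it reaches from about 0.4 to 0.825 m from the base axis. Payload 7 kg.
Tool frame: the origin (TCP) lies between the finger pads; the fingertips stand 11 mm ahead of it and the grasp point (between the pads) lies 8 mm behind it; x points along the fingers, z is the direction in which the jaws open and shut, and the axes are right-handed (so a half turn about x gives the same grasp; the last joint's range is limited). The gripper opens to 88 mm and grips with 3 to 60 N. Pads are 19 mm wide; open, the fingers measure 130 mm over their backs; the gripper's body (78 mm by 193 mm) begins 47 mm behind the grasp point.
Start: joints at [1.43, 0.359, 0.012, 0, -1.224, -0.288], TCP at [0.281, 0.614, 0.217] pointing down, gripper open.
Joint ranges: [-3.07, 3.07], [-1.43, 2.12], [-1.02, 1.25], [-3.03, 1.67], [-3.05, -0], [-3.03, 3.03]. Speed limits (rad/s): [2.39, 2.39, 3.01, 3.14, 3.14, 3.14].

## Interface

Orientations are given as [roll, pitch, yaw] about the fixed x, y, z axes, in that order (R = Rz(yaw) Ry(pitch) Rx(roll)).
In Python, from station import arm gives the robot as it stands.
- The arm moves only by the tool jog_arm, never from a script. Its argument "motion" is a list of rows, each an object of numbers: "dx", "dy", "dz": the shift along the tool's x, y, z in m; "twist": the turn about the tool's x in degrees. In form: [{"dx": .., "dy": .., "dz": .., "twist": ..}, ...]. A call has 1 to 20 rows; each row is the pose to reach, as a shift and turn from the pose commanded when the call began, along the tool's axes at that moment; what a row does not reach only later rows make up. A row lasts 1/12 s, in which the tool goes at most 41.7 mm and 7.16 degrees, less where a joint would pass 70% of its speed; a pose out of reach is approached as far as the arm can. A call with a gripper value outside its range is refused whole. "gripper" is the finger opening in m, from 0 to 0.0876, set as the call begins (left out, the last holds). The fingers move at their own pace and stop on an object; "newtons" is the grip in N (left out, the last holds). Time passes only in rows, so rows that repeat a pose let the fingers close. It gives the time, the measured TCP pose, the force and the opening at its end, in the units of the state.
- arm.get_state(): the state, without advancing time (a new reading comes with each control period).
- arm.grab_frame(name): name is "scene" or "top" or "wrist"; returns the picture (480x640x3 uint8, red, green, blue); there is no depth.
- arm.camera_model(name): a dict with "camera_matrix" (3x3 intrinsics, pixels), "k1" (the pictures are not rectified: a ray, as slopes to the right and down, at radius r is drawn at 1 + k1 r^2 times it, then the intrinsics apply), "eye" and "attitude" of the camera in the world. Camera axes: x right, y down, z forward; pixel columns grow to the right and rows downward; lengths in m; the calibration is good to about 2 mm. A picture is of the moment at which its call begins: read the wrist's pose just before it. camera_model takes no time and is no camera call; for the wrist camera it gives the pose at the moment of the call.
- arm.job_done(): hands the job in, once; it reports no verdict.
The state is a dict: "t": time; "q": joint angles; "qd": joint speeds; "joint_efforts": joint torques, N m; "eef_pos": TCP position; "ee_rot": TCP orientation; "force": force on the tool from outside, world axes, zero at the start; "moment": the same for the moment, N m; "width": finger opening in m.
Only numpy, scipy, OpenCV 4.12 (cv2) and the standard library are available. Lean on these libraries where they do the work, as an engineer would, in place of code of your own. Each camera call takes 0.05 s, during which the arm holds its last target.

## Working session

There is one attempt and no reset: what is moved stays moved. The work goes in short steps, Python scripts to look and compute and a tool call to move; the robot and the scene stay as the last step left them, time stands still between calls to the robot, and variables do not carry over. Pictures are saved under pics/ and viewed, and the job is handed in when it is done.

Besides the shell and the picture viewer there is one more tool, called after "Request:" by a JSON object that holds its "api" and its "payload". jog_arm: Moves the arm, as the interface text tells. Its arguments: {"type":"object","properties":{"motion":{"type":"array"},"gripper":{"type":"number"},"newtons":{"type":"number"}},"required":["motion"]}

```bash
ls; mkdir -p pics; python3 - <<'E'
from station import arm
import cv2
print(arm.get_state())
for n in("scene","top"):
    print(n,arm.camera_model(n))
    cv2.imwrite(f"pics/{n}0.png",arm.grab_frame(n)[:,:,::-1])
E
```

```text
pics
{'t': 0.0, 'q': array([ 1.43011829e+00,  3.59379950e-01,  1.10431063e-02, -3.41501307e-04,
       -1.22409835e+00, -2.88083412e-01]), 'qd': array([ 0.0004221 ,  0.00063032,  0.00100373, -0.000609  ,  0.0029337 ,
        0.00083869]), 'joint_efforts': array([ 5.09600013e-04, -5.82728112e+01,  2.93059874e+01,  6.99730039e+00,
        6.95429437e-03, -1.84238720e-04]), 'eef_pos': array([0.28045546, 0.61341377, 0.21572189]), 'ee_rot': array([ 0.09467242,  1.5691263 , -1.90500166]), 'force': array([ 0.47804257,  0.01044917, -0.099368  ]), 'moment': array([-0.05298724, -0.02780246,  0.0038279 ]), 'width': 0.08784405832837763}
scene {'camera_matrix': array([[600.84062536,   0.        , 324.49856437],
       [  0.        , 600.84062536, 249.81734307],
       [  0.        ,   0.        ,   1.        ]]), 'k1': -0.10610336923643625, 'eye': array([-0.00085994, -0.26488896,  0.65289903]), 'attitude': array([-2.26873312, -0.00842418, -1.07944855])}
top {'camera_matrix': array([[531.55665571,   0.        , 327.75832018],
       [  0.        , 531.55665571, 237.40494338],
       [  0.        ,   0.        ,   1.        ]]), 'k1': -0.12639611210133903, 'eye': array([0.48459845, 0.04294099, 1.05396978]), 'attitude': array([-3.03169208,  0.03427789, -1.59548843])}
```

View pics/scene0.png

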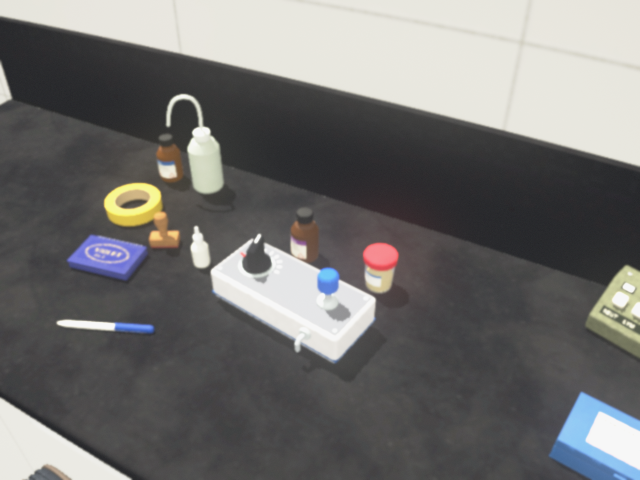

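View pics/top0.png

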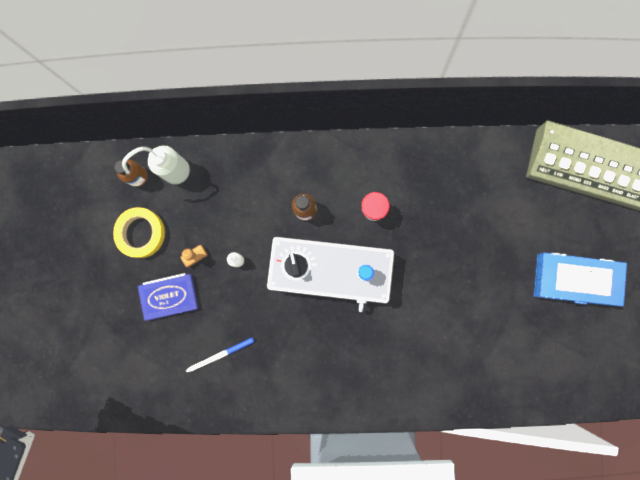

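The top view shows the unit at about (330,270), the dial at (296,265), the knob at (366,272), the bottle at (304,207), the cup at (375,206) and the dropper at (235,260). Next I'll measure these points.

```bash
cat > h.py <<'E'
import numpy as np, cv2
from scipy.spatial.transform import Rotation as R
from station import arm
def ray(m,px):
    K=m["camera_matrix"]; p=np.array(px,float).reshape(-1,2)
    d=(p-[K[0,2],K[1,2]])/[K[0,0],K[1,1]]
    u=d.copy()
    for _ in range(30): u=d/(1+m["k1"]*(u**2).sum(1,keepdims=True))
    v=np.c_[u,np.ones(len(u))]@R.from_euler('xyz',m["attitude"]).as_matrix().T
    return np.array(m["eye"]),v
def plane(m,px,z):
    e,v=ray(m,px); return e+v*((z-e[2])/v[:,2])[:,None]
def proj(m,P):
    K=m["camera_matrix"]; c=(np.atleast_2d(P)-m["eye"])@R.from_euler('xyz',m["attitude"]).as_matrix()
    u=c[:,:2]/c[:,2:]; u=u*(1+m["k1"]*(u**2).sum(1,keepdims=True))
    return u*[K[0,0],K[1,1]]+[K[0,2],K[1,2]]
E
python3 - <<'E'
from h import *
a=cv2.imread("pics/top0.png"); s=cv2.imread("pics/scene0.png")
m=arm.camera_model("top"); ms=arm.camera_model("scene")
cv2.imwrite("pics/topz.png",cv2.resize(a[225:325,255:405],None,fx=5,fy=5,interpolation=cv2.INTER_CUBIC))
cv2.imwrite("pics/scz.png",cv2.resize(s[220:360,200:390],None,fx=4,fy=4,interpolation=cv2.INTER_CUBIC))
def blob(img,lo,hi,box):
    h=cv2.cvtColor(img,cv2.COLOR_BGR2HSV); k=cv2.inRange(h,lo,hi); z=np.zeros_like(k); x0,y0,x1,y1=box; z[y0:y1,x0:x1]=k[y0:y1,x0:x1]
    n,l,st,c=cv2.connectedComponentsWithStats(z); i=1+st[1:,4].argmax(); return c[i],st[i]
kt=blob(a,(95,120,60),(125,255,255),(340,250,390,290)); ks=blob(s,(95,120,60),(125,255,255),(300,255,350,300))
print(kt,ks)
print("knob top z.108",plane(m,kt[0],.112),"scene z.1",plane(ms,ks[0],.1))
# body outline top z=.06
h=cv2.cvtColor(a,cv2.COLOR_BGR2HSV); k=cv2.inRange(h,(0,0,110),(180,70,255)); z=np.zeros_like(k); z[230:310,255:405]=k[230:310,255:405]
z=cv2.morphologyEx(z,cv2.MORPH_OPEN,np.ones((15,15)))
c=max(cv2.findContours(z,0,2)[0],key=cv2.contourArea); b=cv2.boxPoints(cv2.minAreaRect(c)); print(b); P=plane(m,b,.06);print(P, P.mean(0))
print([np.linalg.norm(P[i]-P[i-1]) for i in range(4)])
for n,p,zz in(("bottle",(303,202),.09),("cup",(375,206),.064),("drop",(235,260),.05)): print(n,plane(m,p,zz))
E
```

```text
(array([365.78333333, 272.01666667]), array([359, 265,  15,  15, 180], dtype=int32)) (array([327.82589286, 279.89508929]), array([318, 267,  21,  27, 448], dtype=int32))
knob top z.108 [[0.52587277 0.00690952 0.112     ]] scene z.1 [[0.52893557 0.00823132 0.1       ]]
[[265.561   290.95123]
 [271.7195  235.5244 ]
 [394.64633 249.18292]
 [388.48782 304.60974]]
[[ 0.49750595  0.19342817  0.06      ]
 [ 0.60175193  0.18030024  0.06      ]
 [ 0.56938712 -0.05048776  0.06      ]
 [ 0.46648679 -0.0353333   0.06      ]] [0.53378295 0.07197684 0.06      ]
[np.float64(0.2308549267287755), np.float64(0.10506934307253149), np.float64(0.23304630807010118), np.float64(0.10401026701514454)]
bottle [[0.65876373 0.11739114 0.09      ]]
cup [[ 0.65167922 -0.01631185  0.064     ]]
drop [[0.55787022 0.25305536 0.05      ]]
```

View pics/topz.png

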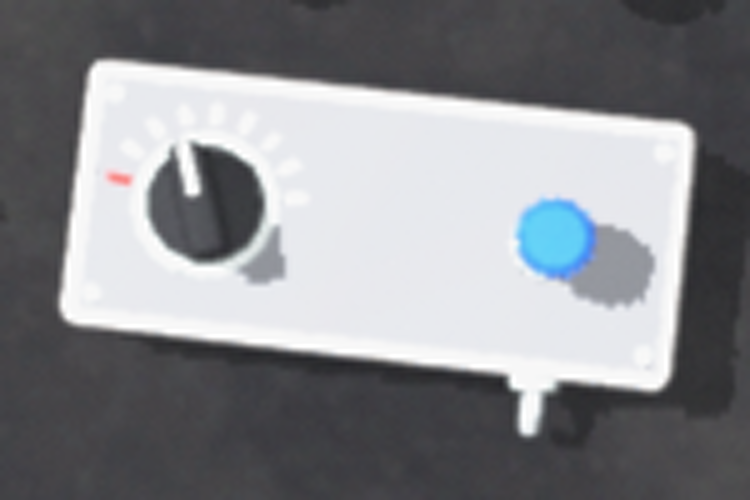

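View pics/scz.png

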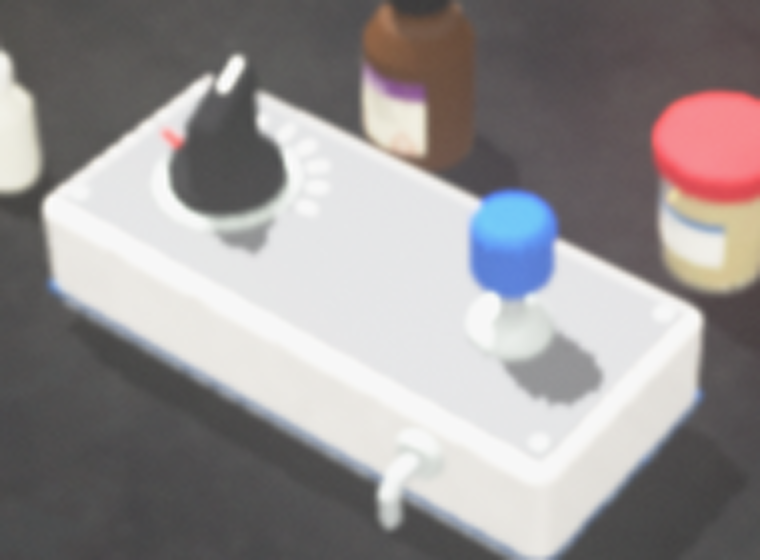

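The dial pointer runs from about (291.6,253.6) to (293.6,263.6) in the top view, and the red mark is near (279,261). Next I'll work out the dial angle and the tool targets.

```bash
cat >> h.py <<'E'
def wrap(a): return (a+90)%180-90
def go(pos,zang=None):
    """shift/twist so TCP reaches pos with tool z at world heading zang deg (mod 180)"""
    s=arm.get_state(); M=R.from_euler('xyz',s["ee_rot"]).as_matrix(); d=M.T@(np.array(pos)-s["eef_pos"])
    h=np.degrees(np.arctan2(M[1,2],M[0,2])); t=None if zang is None else -wrap(zang-h)
    print("t",round(s["t"],2),"tool x",M[:,0].round(3),"zhead",round(h,2),"d(mm)",(d*1000).round(1),"twist",t,"alt",None if t is None else t-180*np.sign(t),"q",s["q"].round(3),"F",s["force"].round(1),"Mz",s["moment"].round(2),"w",round(s["width"],4))
E
python3 - <<'E'
from h import *
m=arm.camera_model("top"); ms=arm.camera_model("scene")
a=cv2.imread("pics/top0.png"); 
p=plane(m,[(291.6,253.6),(293.6,263.6)],.103); d=p[0]-p[1]; print(p,"ptr",np.degrees(np.arctan2(d[1],d[0])),np.linalg.norm(d))
h=cv2.cvtColor(a,cv2.COLOR_BGR2GRAY)
k=np.zeros_like(h); k[240:290,275:320]=(h<80)[240:290,275:320]*255
n,l,st,c=cv2.connectedComponentsWithStats(k);i=1+st[1:,4].argmax();print(st[i],c[i],plane(m,c[i],.08))
r=plane(m,(255+119/5,225+179/5),.06)[0];print("red",r)
R8=R.from_euler('z',-8,degrees=True).as_matrix()
D=np.array([.5338,.072,0])+R8@[0,.065,0]; print("D",D,"P",np.array([.5338,.072,0])+R8@[0,-.065,0]); v=r-D; print("red ang",np.degrees(np.arctan2(v[1],v[0])))
v=p[0]-D; print("ptr from D",np.degrees(np.arctan2(v[1],v[0])))
# triangulate pointer tip w/ scene (zoom 4): tip (239,60)
print("scene ptr", plane(ms,[(200+237/4,220+60/4),(200+224/4,220+86/4)],.103))
for n in (1,2,3): print(n,72-20*n)
go([.543,.136,.2],12+90)
E
```

```text
[[0.56289731 0.13878414 0.103     ]
 [0.54478187 0.13549992 0.103     ]] ptr 10.2757732639064 0.018410731925862324
[293 255  14  22 184] [300.10326087 265.2173913 ] [[0.54294807 0.12579678 0.08      ]]
red [0.55349887 0.16754158 0.06      ]
D [0.54284625 0.13636742 0.        ] P [0.52475375 0.00763258 0.        ]
red ang 71.13403176274144
ptr from D 6.8725990612631405
scene ptr [[0.56320039 0.14027797 0.103     ]
 [0.54823745 0.13618613 0.103     ]]
1 52
2 32
3 12
t 0.1 tool x [-0.    -0.001 -1.   ] zhead -114.57 d(mm) [ 16.3 437.3 325.1] twist -36.57344794006866 alt 143.42655205993134 q [ 1.43   0.359  0.011 -0.    -1.224 -0.288] F [-0.  -0.8 -0.7] Mz [0.   0.   0.03] w 0.088
```

The dial is at click 3, with the pointer at about 12° in the world. Dial axis is about (0.543, 0.136) and the plunger (0.526, 0.0075). I'll move above the dial with the jaws across the bar.

Request:
{"api": "jog_arm", "payload": {"motion": [{"dx": 0.016, "dy": 0.437, "dz": 0.325, "twist": -36.5}, {"dx": 0.016, "dy": 0.437, "dz": 0.325, "twist": -36.5}, {"dx": 0.016, "dy": 0.437, "dz": 0.325, "twist": -36.5}, {"dx": 0.016, "dy": 0.437, "dz": 0.325, "twist": -36.5}, {"dx": 0.016, "dy": 0.437, "dz": 0.325, "twist": -36.5}, {"dx": 0.016, "dy": 0.437, "dz": 0.325, "twist": -36.5}, {"dx": 0.016, "dy": 0.437, "dz": 0.325, "twist": -36.5}, {"dx": 0.016, "dy": 0.437, "dz": 0.325, "twist": -36.5}, {"dx": 0.016, "dy": 0.437, "dz": 0.325, "twist": -36.5}, {"dx": 0.016, "dy": 0.437, "dz": 0.325, "twist": -36.5}, {"dx": 0.016, "dy": 0.437, "dz": 0.325, "twist": -36.5}, {"dx": 0.016, "dy": 0.437, "dz": 0.325, "twist": -36.5}, {"dx": 0.016, "dy": 0.437, "dz": 0.325, "twist": -36.5}, {"dx": 0.016, "dy": 0.437, "dz": 0.325, "twist": -36.5}, {"dx": 0.016, "dy": 0.437, "dz": 0.325, "twist": -36.5}, {"dx": 0.016, "dy": 0.437, "dz": 0.325, "twist": -36.5}, {"dx": 0.016, "dy": 0.437, "dz": 0.325, "twist": -36.5}, {"dx": 0.016, "dy": 0.437, "dz": 0.325, "twist": -36.5}], "gripper": 0.05, "newtons": 30}}

```text
t: 1.6
eef_pos: [0.5425, 0.1377, 0.2007]
ee_rot: [2.535, 1.571, 1.174]
force: [0.0, -0.5, 0.5]
width: 0.0505
```

```bash
python3 - <<'E'
from h import *
go([.543,.136,.084],102)
m=arm.camera_model("wrist"); print(m)
a=arm.grab_frame("wrist"); cv2.imwrite("pics/w1.png",a[:,:,::-1])
print(proj(m,[[.543,.136,.103],[.543,.136,.06],[.526,.0075,.114]]))
np.save("w1.npy",m,allow_pickle=True)
E
```

```text
t 1.6 tool x [ 0.  0. -1.] zhead -77.97 d(mm) [1.167e+02 1.000e-01 1.800e+00] twist 0.028187777570678918 alt -179.97181222242932 q [ 0.598  0.181 -0.269 -0.    -1.12   1.182] F [ 0.  -0.5  0.5] Mz [ 0.01 -0.05 -0.03] w 0.0505
{'camera_matrix': array([[396.63303221,   0.        , 322.38480489],
       [  0.        , 396.63303221, 236.69730937],
       [  0.        ,   0.        ,   1.        ]]), 'k1': -0.08158426293325517, 'eye': array([0.61067403, 0.15227081, 0.36859946]), 'attitude': array([ 2.87958096e+00, -4.61675685e-04, -1.36077926e+00])}
[[324.81496696 234.39688919]
 [324.47047905 220.72519553]
 [497.51406808 297.76528666]]
```

View pics/w1.png

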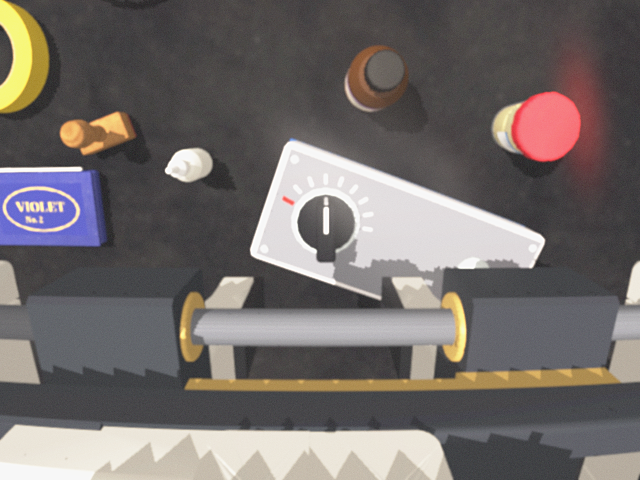

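In the wrist view, the pointer line runs vertically at column 326 (rows 208–233), and the disc centre is near (327,222). That puts the dial at about (0.5435, 0.135) with the jaws aligned to the bar. I'll descend and grip.

Request:
{"api": "jog_arm", "payload": {"motion": [{"dx": 0.035, "dy": 0, "dz": 0.0025, "twist": 0}, {"dx": 0.07, "dy": 0, "dz": 0.0025, "twist": 0}, {"dx": 0.1, "dy": 0, "dz": 0.0025, "twist": 0}, {"dx": 0.116, "dy": 0, "dz": 0.0025, "twist": 0}, {"dx": 0.116, "dy": 0, "dz": 0.0025, "twist": 0}, {"dx": 0.116, "dy": 0, "dz": 0.0025, "twist": 0}, {"dx": 0.116, "dy": 0, "dz": 0.0025, "twist": 0}]}}

```text
t: 2.23
eef_pos: [0.5443, 0.1352, 0.0861]
ee_rot: [1.711, 1.569, 0.35]
force: [0.6, -0.1, 0.4]
width: 0.0496
```

Request:
{"api": "jog_arm", "payload": {"motion": [{"dx": 0, "dy": 0, "dz": 0, "twist": 0}, {"dx": 0, "dy": 0, "dz": 0, "twist": 0}, {"dx": 0, "dy": 0, "dz": 0, "twist": 0}, {"dx": 0, "dy": 0, "dz": 0, "twist": 0}, {"dx": 0, "dy": 0, "dz": 0, "twist": 0}, {"dx": 0, "dy": 0, "dz": 0, "twist": 0}, {"dx": 0, "dy": 0, "dz": 0, "twist": 0}, {"dx": 0, "dy": 0, "dz": 0, "twist": 0}], "gripper": 0.0, "newtons": 30}}

```text
t: 2.9
eef_pos: [0.5435, 0.1353, 0.085]
ee_rot: [2.663, 1.569, 1.301]
force: [-3.1, 6.2, 3.2]
width: 0.0136
```

```bash
python3 - <<'E'
from h import *
go([.543,.136,.084],102)
a=arm.grab_frame("wrist"); cv2.imwrite("pics/w2.png",a[:,:,::-1])
E
```

```text
t 2.9 tool x [ 0.     0.002 -1.   ] zhead -78.06 d(mm) [ 1.  -0.3 -0.8] twist -0.06483201016385465 alt 179.93516798983615 q [ 5.930e-01  2.930e-01 -4.150e-01 -1.000e-03 -8.610e-01  1.187e+00] F [-3.1  6.2  3.2] Mz [1.95 1.32 0.02] w 0.0136
```

View pics/w2.png

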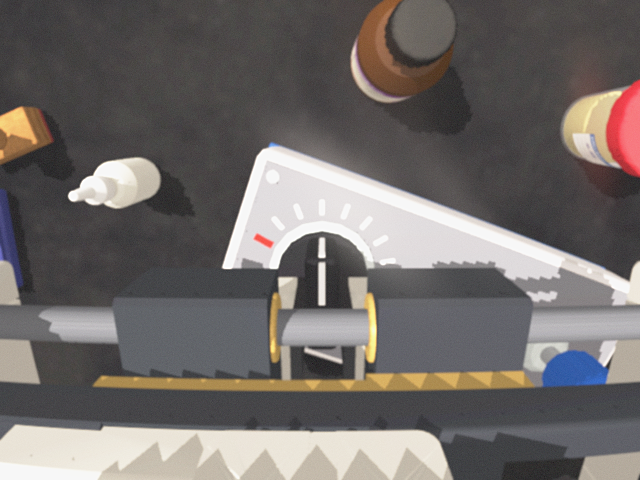

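The bar is gripped (width 13.6 mm). The pointer at (322,240–300) is on the third mark. I'll turn it anticlockwise to zero.

Request:
{"api": "jog_arm", "payload": {"motion": [{"dz": -0.0005, "twist": -4}, {"dz": -0.0005, "twist": -8}, {"dz": -0.0005, "twist": -12}, {"dz": -0.0005, "twist": -16}, {"dz": -0.0005, "twist": -20}, {"dz": -0.0005, "twist": -24}, {"dz": -0.0005, "twist": -28}, {"dz": -0.0005, "twist": -32}, {"dz": -0.0005, "twist": -36}, {"dz": -0.0005, "twist": -40}, {"dz": -0.0005, "twist": -44}, {"dz": -0.0005, "twist": -48}, {"dz": -0.0005, "twist": -52}, {"dz": -0.0005, "twist": -56}, {"dz": -0.0005, "twist": -59}, {"dz": -0.0005, "twist": -61}, {"dz": -0.0005, "twist": -61.5}, {"dz": -0.0005, "twist": -61.5}, {"dz": -0.0005, "twist": -61.5}, {"dz": -0.0005, "twist": -61.5}]}}

```text
invalid input
```

```bash
python3 - <<'E'
from h import *
go([.543,.136,.084],72+90)
a=arm.grab_frame("wrist"); cv2.imwrite("pics/w3.png",a[:,:,::-1])
E
```

```text
t 2.95 tool x [ 0.     0.002 -1.   ] zhead -78.06 d(mm) [ 1.  -0.3 -0.8] twist -60.06446947658617 alt 119.93553052341383 q [ 5.930e-01  2.930e-01 -4.150e-01 -1.000e-03 -8.610e-01  1.187e+00] F [-3.6  5.4  3.3] Mz [1.97 1.28 0.05] w 0.0134
```

View pics/w3.png

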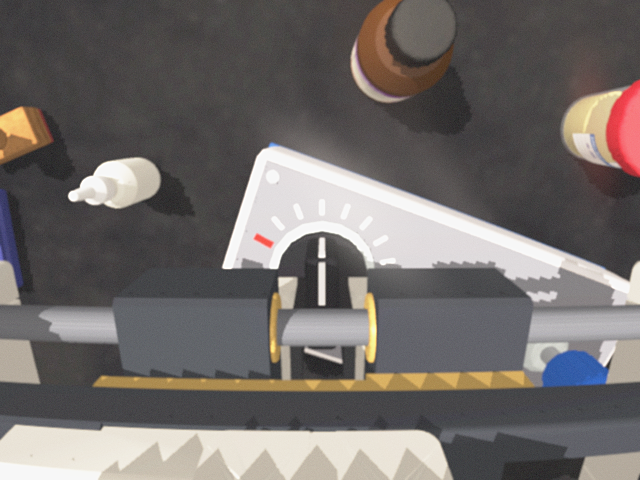

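The call was refused because every row needs all its keys. Nothing has moved, and the picture is the same as before.

Request:
{"api": "jog_arm", "payload": {"motion": [{"dx": 0, "dy": 0, "dz": -0.0005, "twist": -4}, {"dx": 0, "dy": 0, "dz": -0.0005, "twist": -8}, {"dx": 0, "dy": 0, "dz": -0.0005, "twist": -12}, {"dx": 0, "dy": 0, "dz": -0.0005, "twist": -16}, {"dx": 0, "dy": 0, "dz": -0.0005, "twist": -20}, {"dx": 0, "dy": 0, "dz": -0.0005, "twist": -24}, {"dx": 0, "dy": 0, "dz": -0.0005, "twist": -28}, {"dx": 0, "dy": 0, "dz": -0.0005, "twist": -32}, {"dx": 0, "dy": 0, "dz": -0.0005, "twist": -36}, {"dx": 0, "dy": 0, "dz": -0.0005, "twist": -40}, {"dx": 0, "dy": 0, "dz": -0.0005, "twist": -44}, {"dx": 0, "dy": 0, "dz": -0.0005, "twist": -48}, {"dx": 0, "dy": 0, "dz": -0.0005, "twist": -52}, {"dx": 0, "dy": 0, "dz": -0.0005, "twist": -56}, {"dx": 0, "dy": 0, "dz": -0.0005, "twist": -59}, {"dx": 0, "dy": 0, "dz": -0.0005, "twist": -61}, {"dx": 0, "dy": 0, "dz": -0.0005, "twist": -61.5}, {"dx": 0, "dy": 0, "dz": -0.0005, "twist": -61.5}, {"dx": 0, "dy": 0, "dz": -0.0005, "twist": -61.5}, {"dx": 0, "dy": 0, "dz": -0.0005, "twist": -61.5}]}}

```text
t: 4.67
eef_pos: [0.5431, 0.1358, 0.085]
ee_rot: [1.793, 1.569, 1.504]
force: [-4.5, 6.3, 3.8]
width: 0.0136
```

```bash
python3 - <<'E'
from h import *
go([.543,.136,.084],72+90)
a=arm.grab_frame("wrist"); cv2.imwrite("pics/w4.png",a[:,:,::-1])
E
```

```text
t 4.67 tool x [ 0.     0.002 -1.   ] zhead -16.58 d(mm) [ 1.   0.1 -0.2] twist 1.4239883204446073 alt -178.5760116795554 q [ 5.94e-01  2.93e-01 -4.15e-01 -2.00e-03 -8.62e-01  2.26e+00] F [-4.5  6.3  3.8] Mz [ 2.16  1.57 -0.1 ] w 0.0136
```

View pics/w4.png

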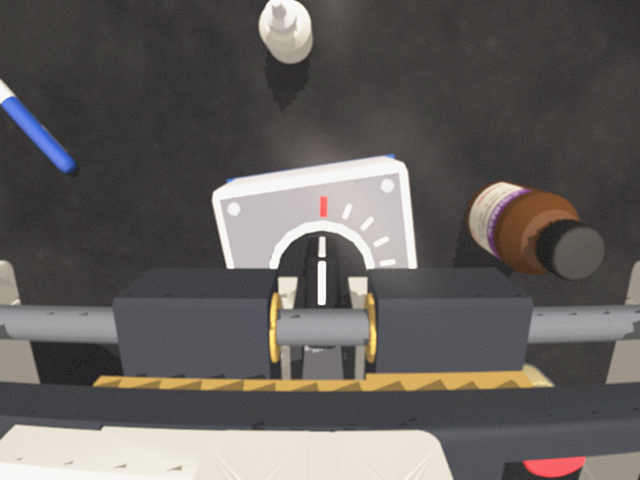

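The pointer line lines up with the red mark at (323,206), so the dial is at zero. Now 101.5° clockwise to the fifth click.

Request:
{"api": "jog_arm", "payload": {"motion": [{"dx": 0, "dy": 0, "dz": 0, "twist": 5.5}, {"dx": 0, "dy": 0, "dz": 0, "twist": 11}, {"dx": 0, "dy": 0, "dz": 0, "twist": 16.5}, {"dx": 0, "dy": 0, "dz": 0, "twist": 22}, {"dx": 0, "dy": 0, "dz": 0, "twist": 27.5}, {"dx": 0, "dy": 0, "dz": 0, "twist": 33}, {"dx": 0, "dy": 0, "dz": 0, "twist": 38.5}, {"dx": 0, "dy": 0, "dz": 0, "twist": 44}, {"dx": 0, "dy": 0, "dz": 0, "twist": 49.5}, {"dx": 0, "dy": 0, "dz": 0, "twist": 55}, {"dx": 0, "dy": 0, "dz": 0, "twist": 60.5}, {"dx": 0, "dy": 0, "dz": 0, "twist": 66}, {"dx": 0, "dy": 0, "dz": 0, "twist": 71.5}, {"dx": 0, "dy": 0, "dz": 0, "twist": 77}, {"dx": 0, "dy": 0, "dz": 0, "twist": 82.5}, {"dx": 0, "dy": 0, "dz": 0, "twist": 88}, {"dx": 0, "dy": 0, "dz": 0, "twist": 93}, {"dx": 0, "dy": 0, "dz": 0, "twist": 97}, {"dx": 0, "dy": 0, "dz": 0, "twist": 100}, {"dx": 0, "dy": 0, "dz": 0, "twist": 101.5}]}}

```text
t: 6.38
eef_pos: [0.5433, 0.1349, 0.085]
ee_rot: [-2.657, 1.57, 1.563]
force: [-2.2, 1.8, 4.3]
width: 0.0133
```

Request:
{"api": "jog_arm", "payload": {"motion": [{"dx": 0, "dy": 0, "dz": 0, "twist": 0}, {"dx": 0, "dy": 0, "dz": 0, "twist": 0}, {"dx": 0, "dy": 0, "dz": 0, "twist": 0}, {"dx": 0, "dy": 0, "dz": 0, "twist": 0}, {"dx": 0, "dy": 0, "dz": 0, "twist": 0}]}}

```text
t: 6.8
eef_pos: [0.5433, 0.1349, 0.0849]
ee_rot: [-2.975, 1.57, 1.248]
force: [-3.3, 3.3, 5.7]
width: 0.0131
```

```bash
python3 - <<'E'
from h import *
go([.543,.136,.084],-28+90)
a=arm.grab_frame("wrist"); cv2.imwrite("pics/w5.png",a[:,:,::-1])
E
```

```text
t 6.8 tool x [ 0.  0. -1.] zhead -118.01 d(mm) [ 0.9 -0.8 -0.8] twist -0.007586817905689713 alt 179.9924131820943 q [ 0.593  0.293 -0.415 -0.    -0.862  0.489] F [-3.3  3.3  5.7] Mz [0.96 1.41 0.  ] w 0.0131
```

View pics/w5.png

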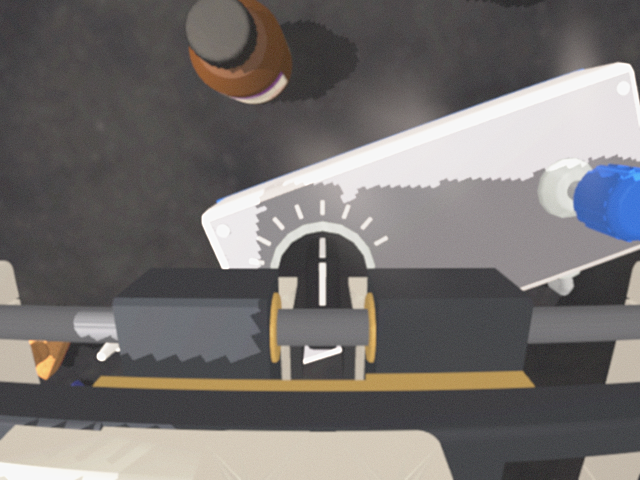

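The pointer is on the mark at (322,208) with exactly three marks left clockwise (345, 365, 381), so this is the fifth click. I'll release and rise.

Request:
{"api": "jog_arm", "payload": {"motion": [{"dx": 0, "dy": 0, "dz": 0, "twist": 0}, {"dx": 0, "dy": 0, "dz": 0, "twist": 0}, {"dx": 0, "dy": 0, "dz": 0, "twist": 0}, {"dx": 0, "dy": 0, "dz": 0, "twist": 0}, {"dx": 0, "dy": 0, "dz": 0, "twist": 0}, {"dx": -0.02, "dy": 0, "dz": 0, "twist": 0}, {"dx": -0.05, "dy": 0, "dz": 0, "twist": 0}, {"dx": -0.09, "dy": 0, "dz": 0, "twist": 0}, {"dx": -0.12, "dy": 0, "dz": 0, "twist": 0}, {"dx": -0.12, "dy": 0, "dz": 0, "twist": 0}, {"dx": -0.12, "dy": 0, "dz": 0, "twist": 0}], "gripper": 0.055}}

```text
t: 7.77
eef_pos: [0.5444, 0.1351, 0.2069]
ee_rot: [2.611, 1.566, 0.55]
force: [-0.8, 0.5, -1.7]
width: 0.0549
```

```bash
python3 - <<'E'
from h import *
go([.5265,.0075,.205],82)
a=arm.grab_frame("top"); cv2.imwrite("pics/t6.png",a[:,:,::-1])
a=arm.grab_frame("wrist"); cv2.imwrite("pics/w6.png",a[:,:,::-1])
E
```

```text
t 7.77 tool x [ 0.004  0.002 -1.   ] zhead -118.07 d(mm) [  1.5  44.3 121. ] twist -20.066099758490054 alt 159.93390024150995 q [ 0.592  0.176 -0.261  0.    -1.129  0.488] F [-0.8  0.5 -1.7] Mz [ 0.04  0.09 -0.05] w 0.0549
```

View pics/w6.png

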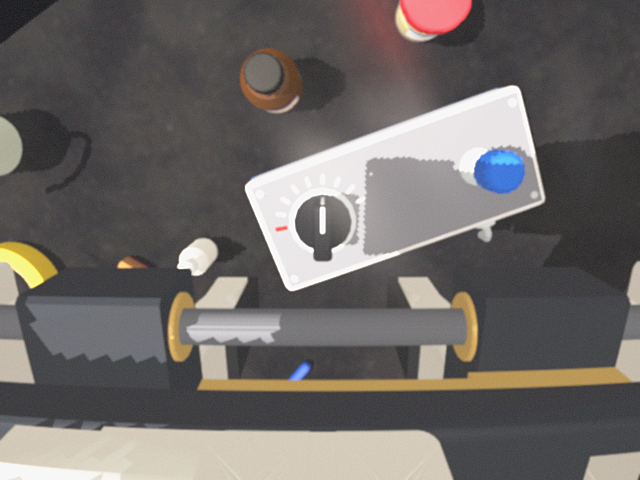

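The dial stays put after release, with the pointer at (322,205–232). Moving above the plunger.

Request:
{"api": "jog_arm", "payload": {"motion": [{"dx": 0, "dy": 0.011, "dz": 0.03, "twist": -5}, {"dx": 0, "dy": 0.022, "dz": 0.06, "twist": -10}, {"dx": 0, "dy": 0.033, "dz": 0.09, "twist": -15}, {"dx": 0, "dy": 0.044, "dz": 0.121, "twist": -20}, {"dx": 0, "dy": 0.044, "dz": 0.121, "twist": -20}, {"dx": 0, "dy": 0.044, "dz": 0.121, "twist": -20}, {"dx": 0, "dy": 0.044, "dz": 0.121, "twist": -20}, {"dx": 0, "dy": 0.044, "dz": 0.121, "twist": -20}]}}

```text
t: 8.53
eef_pos: [0.5252, 0.0077, 0.2039]
ee_rot: [-1.132, 1.57, -2.844]
force: [-0.3, -0.3, -0.7]
width: 0.0552
```

```bash
python3 - <<'E'
from h import *
go([.5265,.0075,.092],82)
m=arm.camera_model("wrist")
a=arm.grab_frame("wrist")[:,:,::-1].copy()
h=cv2.cvtColor(a,cv2.COLOR_BGR2HSV); k=cv2.inRange(h,(95,150,60),(125,255,255)); k[265:]=0
n,l,st,c=cv2.connectedComponentsWithStats(k);i=1+st[1:,4].argmax();print(st[i],c[i],plane(m,c[i],.105))
print(proj(m,[[.5265,.0075,.114],[.5265,.0075,.1]]))
cv2.imwrite("pics/w7.png",a)
E
```

```text
t 8.53 tool x [-0.001 -0.    -1.   ] zhead -98.09 d(mm) [ 1.119e+02  1.400e+00 -1.000e-01] twist -0.08984507605583758 alt 179.91015492394416 q [ 0.388  0.122 -0.334 -0.    -1.116  1.041] F [-0.3 -0.3 -0.7] Mz [-0.01 -0.02  0.03] w 0.0552
[304 214  39  41 791] [322.37800253 238.36283186] [[0.5220742  0.00797437 0.105     ]]
[[322.16626719 235.51466941]
 [322.1530809  230.42218038]]
```

View pics/w7.png

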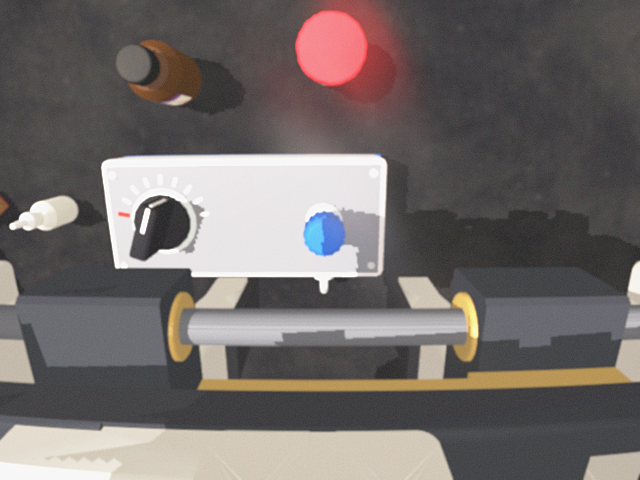

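The blue knob is at about (323,235), within 1–2 px of the prediction. I'll descend and grip.

Request:
{"api": "jog_arm", "payload": {"motion": [{"dx": 0.035, "dy": 0.001, "dz": 0.0003, "twist": 0}, {"dx": 0.07, "dy": 0.001, "dz": 0.0003, "twist": 0}, {"dx": 0.1, "dy": 0.001, "dz": 0.0003, "twist": 0}, {"dx": 0.112, "dy": 0.001, "dz": 0.0003, "twist": 0}, {"dx": 0.112, "dy": 0.001, "dz": 0.0003, "twist": 0}, {"dx": 0.112, "dy": 0.001, "dz": 0.0003, "twist": 0}, {"dx": 0.112, "dy": 0.001, "dz": 0.0003, "twist": 0}]}}

```text
t: 9.17
eef_pos: [0.5272, 0.0075, 0.0937]
ee_rot: [1.838, 1.569, 0.127]
force: [0.6, 0.3, 0.3]
width: 0.055
```

Request:
{"api": "jog_arm", "payload": {"motion": [{"dx": 0, "dy": 0, "dz": 0, "twist": 0}, {"dx": 0, "dy": 0, "dz": 0, "twist": 0}, {"dx": 0, "dy": 0, "dz": 0, "twist": 0}, {"dx": 0, "dy": 0, "dz": 0, "twist": 0}, {"dx": 0, "dy": 0, "dz": 0, "twist": 0}, {"dx": 0, "dy": 0, "dz": 0, "twist": 0}, {"dx": 0, "dy": 0, "dz": 0, "twist": 0}, {"dx": 0, "dy": 0, "dz": 0, "twist": 0}], "gripper": 0.0, "newtons": 40}}

```text
t: 9.83
eef_pos: [0.5264, 0.0065, 0.0931]
ee_rot: [1.035, 1.57, -0.677]
force: [-0.9, -1.8, 5.0]
width: 0.0262
```

```bash
python3 - <<'E'
from h import *
go([.5265,.0075,.092],82)
a=arm.grab_frame("scene"); cv2.imwrite("pics/s8.png",cv2.resize(a[180:380,180:420,::-1],None,fx=3,fy=3))
E
```

```text
t 9.83 tool x [ 0. -0. -1.] zhead -98.06 d(mm) [ 1.1 -0.  -1. ] twist -0.06110250969936715 alt 179.93889749030063 q [ 3.860e-01  2.340e-01 -4.790e-01  1.000e-03 -8.580e-01  1.044e+00] F [-0.9 -1.8  5. ] Mz [-0.8   0.44  0.04] w 0.0262
```

View pics/s8.png

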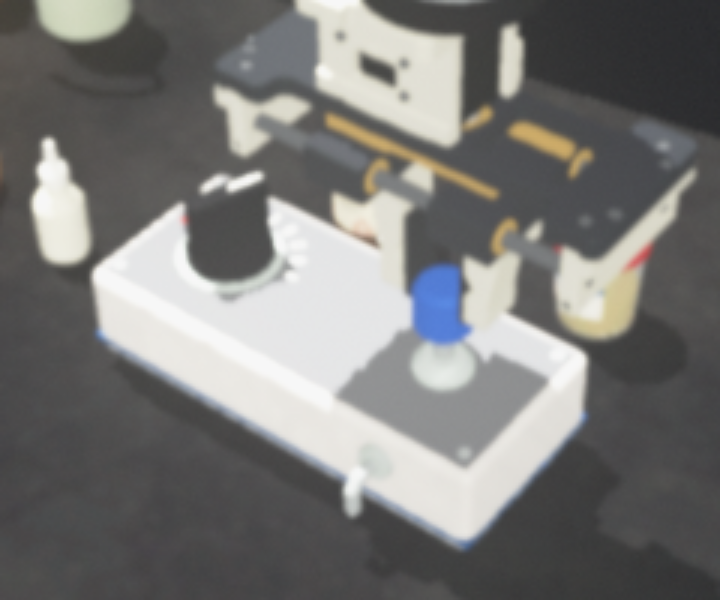

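The fingers hold the blue knob at (440,305) in the crop, and the width is steady at 26.2 mm. I'll pull up slowly.

Request:
{"api": "jog_arm", "payload": {"motion": [{"dx": -0.002, "dy": 0, "dz": 0, "twist": 0}, {"dx": -0.004, "dy": 0, "dz": 0, "twist": 0}, {"dx": -0.006, "dy": 0, "dz": 0, "twist": 0}, {"dx": -0.008, "dy": 0, "dz": 0, "twist": 0}, {"dx": -0.01, "dy": 0, "dz": 0, "twist": 0}, {"dx": -0.012, "dy": 0, "dz": 0, "twist": 0}, {"dx": -0.014, "dy": 0, "dz": 0, "twist": 0}, {"dx": -0.016, "dy": 0, "dz": 0, "twist": 0}, {"dx": -0.018, "dy": 0, "dz": 0, "twist": 0}, {"dx": -0.02, "dy": 0, "dz": 0, "twist": 0}, {"dx": -0.022, "dy": 0, "dz": 0, "twist": 0}, {"dx": -0.0235, "dy": 0, "dz": 0, "twist": 0}, {"dx": -0.025, "dy": 0, "dz": 0, "twist": 0}, {"dx": -0.0255, "dy": 0, "dz": 0, "twist": 0}, {"dx": -0.0255, "dy": 0, "dz": 0, "twist": 0}, {"dx": -0.0255, "dy": 0, "dz": 0, "twist": 0}]}}

```text
t: 11.22
eef_pos: [0.5262, 0.0066, 0.1177]
ee_rot: [-0.923, 1.57, -2.634]
force: [4.9, -4.2, -8.4]
width: 0.0262
```

```bash
python3 - <<'E'
from h import *
go([.5265,.0075,.1181],82)
a=arm.grab_frame("scene"); cv2.imwrite("pics/s9.png",cv2.resize(a[180:380,180:420,::-1],None,fx=3,fy=3))
E
```

```text
t 11.22 tool x [-0. -0. -1.] zhead -98.08 d(mm) [-0.4  0.2 -1. ] twist -0.07818127679007603 alt 179.92181872320992 q [ 0.386  0.205 -0.45   0.    -0.917  1.044] F [ 4.9 -4.2 -8.4] Mz [-1.54 -1.85  0.  ] w 0.0262
```

View pics/s9.png

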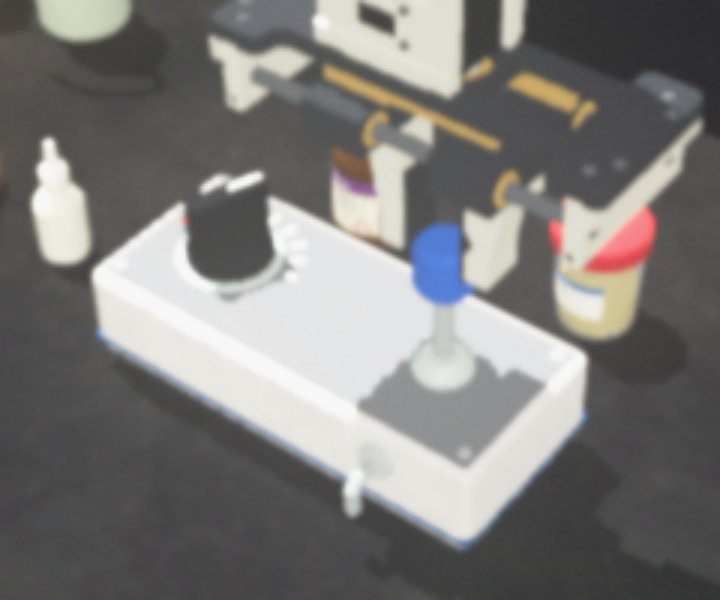

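The knob is up 24.6 mm by TCP (crop row 305 → 265, rod showing). To be sure it's on the stop, I'll pull a little further and watch for the force to rise.

Request:
{"api": "jog_arm", "payload": {"motion": [{"dx": -0.0007, "dy": 0, "dz": 0, "twist": 0}, {"dx": -0.0015, "dy": 0, "dz": 0, "twist": 0}, {"dx": -0.0015, "dy": 0, "dz": 0, "twist": 0}, {"dx": -0.0015, "dy": 0, "dz": 0, "twist": 0}]}}

```text
t: 11.6
eef_pos: [0.5261, 0.0065, 0.1183]
ee_rot: [-1.25, 1.57, -2.962]
force: [7.6, -4.7, -15.1]
width: 0.0258
```

The force jumped from 8 to 15 N for just 0.6 mm more, so it's on the stop. Guiding it down slowly.

Request:
{"api": "jog_arm", "payload": {"motion": [{"dx": 0.0015, "dy": 0, "dz": 0, "twist": 0}, {"dx": 0.003, "dy": 0, "dz": 0, "twist": 0}, {"dx": 0.0045, "dy": 0, "dz": 0, "twist": 0}, {"dx": 0.006, "dy": 0, "dz": 0, "twist": 0}, {"dx": 0.0075, "dy": 0, "dz": 0, "twist": 0}, {"dx": 0.009, "dy": 0, "dz": 0, "twist": 0}, {"dx": 0.0105, "dy": 0, "dz": 0, "twist": 0}, {"dx": 0.012, "dy": 0, "dz": 0, "twist": 0}, {"dx": 0.0135, "dy": 0, "dz": 0, "twist": 0}, {"dx": 0.015, "dy": 0, "dz": 0, "twist": 0}, {"dx": 0.0165, "dy": 0, "dz": 0, "twist": 0}, {"dx": 0.018, "dy": 0, "dz": 0, "twist": 0}, {"dx": 0.0195, "dy": 0, "dz": 0, "twist": 0}, {"dx": 0.021, "dy": 0, "dz": 0, "twist": 0}, {"dx": 0.0225, "dy": 0, "dz": 0, "twist": 0}, {"dx": 0.024, "dy": 0, "dz": 0, "twist": 0}, {"dx": 0.0255, "dy": 0, "dz": 0, "twist": 0}, {"dx": 0.0265, "dy": 0, "dz": 0, "twist": 0}, {"dx": 0.027, "dy": 0, "dz": 0, "twist": 0}, {"dx": 0.027, "dy": 0, "dz": 0, "twist": 0}]}}

```text
t: 13.27
eef_pos: [0.5263, 0.0066, 0.0931]
ee_rot: [0.739, 1.57, -0.972]
force: [1.5, -4.7, 2.0]
width: 0.0265
```

```bash
python3 - <<'E'
from h import *
go([.5265,.0075,.092],82)
a=arm.grab_frame("scene"); cv2.imwrite("pics/s10.png",cv2.resize(a[180:380,180:420,::-1],None,fx=3,fy=3))
E
```

```text
t 13.27 tool x [ 0. -0. -1.] zhead -98.06 d(mm) [ 1.1  0.  -0.9] twist -0.05747878217175639 alt 179.94252121782824 q [ 0.386  0.234 -0.479  0.    -0.858  1.044] F [ 1.5 -4.7  2. ] Mz [-1.74 -0.35  0.  ] w 0.0265
```

View pics/s10.png

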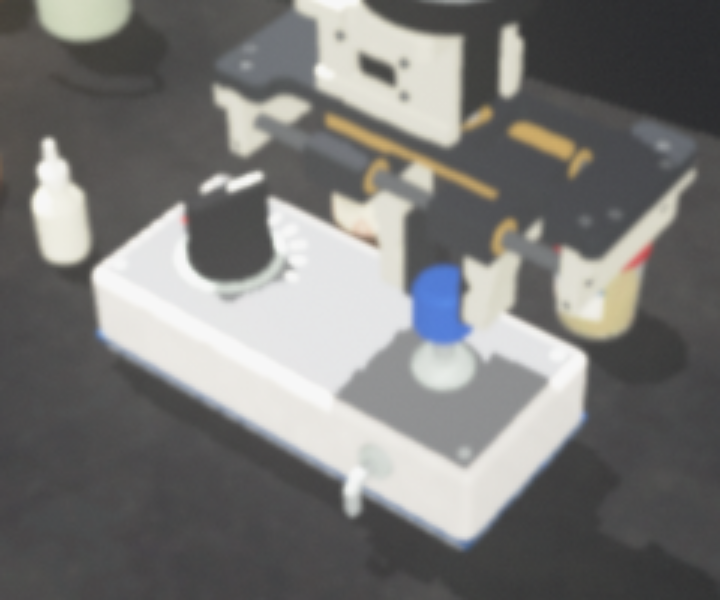

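The knob is back at its start position (crop row 305, TCP z 0.0931, same as before). I'll press another 0.5 mm, then open and rise.

Request:
{"api": "jog_arm", "payload": {"motion": [{"dx": 0.0005, "dy": 0, "dz": 0, "twist": 0}, {"dx": 0.0005, "dy": 0, "dz": 0, "twist": 0}, {"dx": 0.0005, "dy": 0, "dz": 0, "twist": 0}]}}

```text
t: 13.57
eef_pos: [0.5264, 0.0066, 0.093]
ee_rot: [1.417, 1.57, -0.294]
force: [-1.2, -3.8, 7.0]
width: 0.0258
```

Request:
{"api": "jog_arm", "payload": {"motion": [{"dx": 0, "dy": 0, "dz": 0, "twist": 0}, {"dx": 0, "dy": 0, "dz": 0, "twist": 0}, {"dx": 0, "dy": 0, "dz": 0, "twist": 0}, {"dx": 0, "dy": 0, "dz": 0, "twist": 0}, {"dx": 0, "dy": 0, "dz": 0, "twist": 0}, {"dx": 0, "dy": 0, "dz": 0, "twist": 0}, {"dx": -0.03, "dy": 0, "dz": 0, "twist": 0}, {"dx": -0.06, "dy": 0, "dz": 0, "twist": 0}, {"dx": -0.09, "dy": 0, "dz": 0, "twist": 0}, {"dx": -0.12, "dy": 0, "dz": 0, "twist": 0}, {"dx": -0.12, "dy": 0, "dz": 0, "twist": 0}, {"dx": -0.12, "dy": 0, "dz": 0, "twist": 0}, {"dx": -0.12, "dy": 0, "dz": 0, "twist": 0}], "gripper": 0.055}}

```text
t: 14.65
eef_pos: [0.5258, 0.0068, 0.2118]
ee_rot: [-2.375, 1.57, 2.197]
force: [0.6, -0.5, -0.1]
width: 0.0549
```

```bash
python3 - <<'E'
from h import *
go([.5265,.0075,.2],82)
w=arm.grab_frame("wrist")[:,:,::-1]; s=arm.grab_frame("scene")[:,:,::-1]
s0=cv2.imread("pics/scene0.png")
cv2.imwrite("pics/w11.png",np.vstack([w[:270],cv2.resize(np.hstack([s0[180:380,180:420],s[180:380,180:420]]),(640,266))]))
E
```

```text
t 14.65 tool x [-0.  0. -1.] zhead -98.08 d(mm) [11.8  0.6 -0.8] twist -0.07549780190288402 alt 179.92450219809712 q [ 3.860e-01  1.170e-01 -3.210e-01 -1.000e-03 -1.133e+00  1.044e+00] F [ 0.6 -0.5 -0.1] Mz [-0.04  0.05  0.  ] w 0.0549
```

View pics/w11.png

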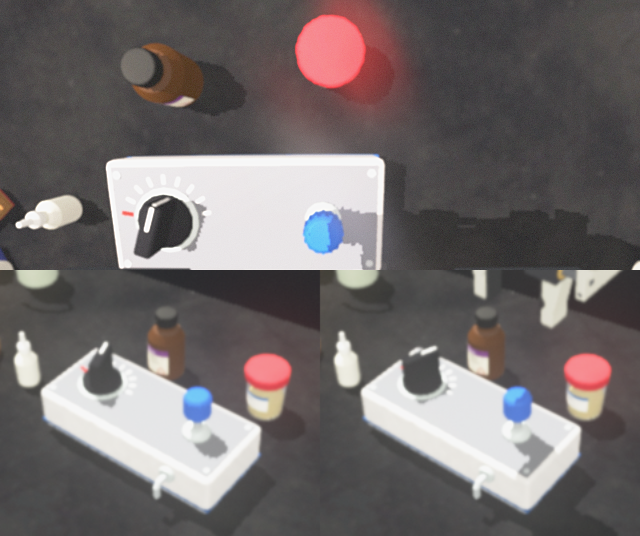

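```bash
python3 - <<'E'
from h import *
m=arm.camera_model("wrist")
w=cv2.imread("pics/w11.png"); cv2.imwrite("pics/w12.png",cv2.resize(w[165:265,100:220],None,fx=5,fy=5,interpolation=cv2.INTER_CUBIC))
print(proj(m,[[.543,.135,.103]]+[[.543+.02*np.cos(np.radians(a)),.135+.02*np.sin(np.radians(a)),z] for a,z in((-28,.103),(-28,.069),(72,.069))]))
E
```

```text
[[144.47927664 231.75571175]
 [150.7479693  206.32389064]
 [168.28107411 198.3304693 ]
 [138.34657927 217.26022842]]
```

View pics/w12.png

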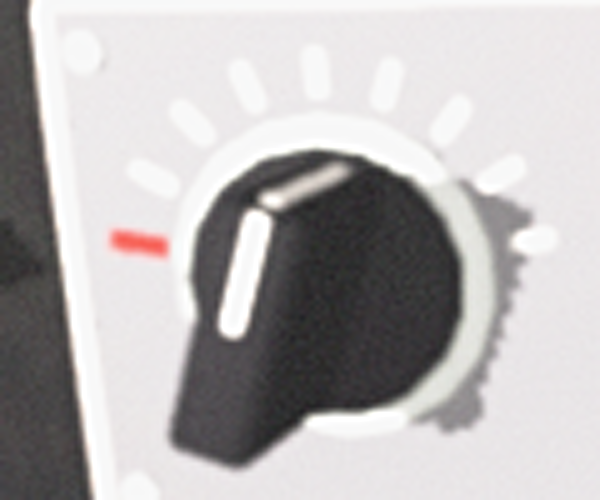

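The pointer's top end is at (151,207) and its foot at (170,199). Predicted for click 5: (150.7,206.3) and (168.3,198.3). Handing in.

```bash
python3 -c "
from station import arm
print(arm.job_done())"
```

```text
the job is handed in; nothing more can be done
None
```

The dosing unit is set and the job is handed in. `job_done()` gives no verdict, so the outcome rests on the checks below.

**What I did:**
- **Dial:** I turned it from click 3 anticlockwise to the red zero mark, then 101.5° clockwise to the fifth click, and let go.
- **Plunger:** I pulled the blue knob up to its stop; in the last pull the wrist force rose from 8 to 15 N over only 0.6 mm. I then guided it down at about 18 mm/s, pressed it 0.5 mm further, and released it.

**Last checks:**
- **Dial position:** after release, the wrist picture put the pointer within about 2 px of where click 5 should be. Three marks remained clockwise of it while I still held it.
- **Knob:** before I let go, the gripper was back at its starting height (0.093 m), and the knob looks fully down in the final picture.
- **Bottles and cup:** by eye, they stand where they did in the first picture. I did not measure them again.
- **Arm:** it is clear of the unit, with a wrist force below 1 N. The clock read 14.65 s at the last reading.

One jog call was refused for missing row keys; nothing moved, and I sent it again. No check failed or disagreed.

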